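Bleed the pressure pot through its relief valve

TASK

Bleed the pressure pot on the craft table: unscrew the small knurled lock nut on the valve on its lid (anticlockwise) all the way to its end stop, let go, then press the freed pin down from above as far as it goes, hold it there for two seconds, and let it spring back up, leaving the nut unscrewed. Press gently (never more than 15 N), do not bend the thin valve stem sideways, and leave the other things on the table where they are.

Things in the scene. Friction and masses are not known exactly. Their poses are not given: they have to be found in the camera images.
- pressure_pot: Squat steel pot, 150 mm across, flat lid 130 mm above the table; fixed. Origin: centre of its underside, z up. On the lid (pot frame, mm): thin brass valve at (-22, 22); plain filler plug at (45, 30), 28 across, top at height 146; round gauge at (36, -42), 38 across, top at 153; four rim clamps, tops at 136.
- valve_base (a point): Foot of the valve, on its vertical axis, 140 mm above the table. Above it: 10 mm stem tube, knurled lock nut (16 mm across, 12 high), 6.4 mm steel pin through the nut. The stem stands out by an unreported 0 to 12 mm more or less: nut screwed down, its middle is 24 to 36 mm above this point and the flat pin tip 44.5 to 56.5 mm.
- stem_root (a point): Foot of the stem tube in its rubber mount, at rest at valve_base, moving sideways with the stem. The stem gives sideways like a spring, about 2 N per mm, and springs back; how far this point is from rest is how far the valve is bent.
- lock_nut (a joint): Turn of the knurled lock nut, rad: 0 screwed down, growing as it unscrews (anticlockwise from above), end stop at 3.3; starts at 0 to 0.6. Friction 0.08 N m, stays where left. It climbs 1.8 mm up the pin per rad (about 6 mm in all; the pin then still sticks out 8 mm above it). Needs two or three grasps.
- valve_pin (a joint): How far the pin is pressed down, m: 0 is up (closed). It carries the nut down with it and stops hard when the nut meets the stem tube: at 0.2 mm plus 1.8 mm per rad of lock_nut, so about 6 mm with the nut fully unscrewed. Spring: 3 N at the start, 8 N at 4 mm, 10 N at 6 mm; returns by itself.
- wax_tin: Bystander: open steel wax tin, 84 mm across, 75 mm tall, standing beside the pot; origin at its underside.
- wax_pen: Bystander: wooden-handled brass wax pen about 170 mm long, 17 mm thick, lying beside the pot; origin at its underside.
- dye_jar: Bystander: amber glass jar with black lid, 60 mm across, 85 mm tall, standing beside the pot; origin at its underside.
- dye_bottle: Bystander: white plastic bottle, 52 mm across, 120 mm tall; origin at its underside.
- print_block: Bystander: wooden printing block 90 x 60 x 45 mm with a grip rib on top; origin at its underside.
- flat_brush: Bystander: flat brush lying on the table; origin at its underside.
- spare_weight: Bystander: small dark steel cylinder weight, 44 mm across, 30 mm tall; origin at its underside.
Things that resemble listed ones, but are neither listed nor needed, are in the scene too. Of the things that look like the pressure_pot, the largest one is meant.

How it is judged:
On the way, in this order (a step that is already met when the one before it is completed fails the run):
1. the lock nut is unscrewed to its end stop (2.9 rad or more), with the pin up (value of joint lock_nut above 2.9 rad and value of joint valve_pin below 0.0025 m), for 0.2 s.
2. the pin is pressed down at least 4 mm from above, without gripping the nut, for 1.5 s (value of joint valve_pin above 0.004 m and z of the grasp point in the frame of pressure_pot above 0.192 m), for 1.5 s.
At the end, for the whole second after the job is handed in: The lock nut is still unscrewed (2.7 rad or more), the pin has sprung back up (within 1 mm), the stem is straight (within 1 mm) (value of joint lock_nut above 2.7 rad and value of joint valve_pin below 0.001 m and distance of stem_root from where it was at the start of the episode below 0.001 m); the robot touches nothing.
It fails at once if pressing on the pin or the pot with more than 15 N (z of the grasp point in the frame of pressure_pot above 0.192 m and contact force between anything else and pressure_pot above 15 N).
It fails at once if the valve stem is bent sideways by more than 5 mm (distance of stem_root from where it was at the start of the episode above 0.005 m).
It fails at once if a bystander is moved by more than 20 mm (distance of any of wax_tin, wax_pen, dye_jar, dye_bottle, print_block, flat_brush, spare_weight from where it was at the start of the episode above 0.02 m).
It also fails if it takes over 64 s, if anything falls off the work surface, if the arm or the gripper's body presses on something with over 40 N, if the wrist force passes 120 N, or if a joint passes its speed limit or range.

ROBOT

A 7-joint arm with a two-finger parallel gripper is mounted at the origin on the work surface. World frame = base frame: x ahead of the robot, y to its left, z up, the work surface at z = 0. Lengths are in m, angles in rad, forces in N, time in s.
With the tool pointing down it reaches from about 0.4 to 0.75 m from the base axis. Payload 19.5 kg.
Tool frame: the origin (TCP) lies at the centre of the arm's flange, where the gripper is bolted on; the fingertips stand 173 mm ahead of it and the grasp point (between the pads) lies 155 mm ahead of it; z points along the fingers, y is the line along which they close (so a half turn about z gives the same grasp; the last joint's range is limited). The gripper opens to 85 mm and grips with 20 to 120 N. Pads are 22 mm wide; open, the fingers measure 114 mm over their backs; the gripper's body (76 mm by 85 mm) begins 54 mm behind the grasp point. The pads swing forward as they close: fully open they stand 13 mm farther back than shut.
Start: joints at [-1.378, 0.707, -0.028, 1.485, 0.022, 0.951, -0.075], TCP at [0.134, 0.559, 0.405] pointing down, gripper open.
Joint ranges: [-2.71, 2.71], [-0.32, 2.16], [-1.57, 1.52], [0, 2.45], [-1.46, 4.6], [0, 2.02], [-2.83, 2.83]. Speed limits (rad/s): [1.89, 1.89, 2.57, 2.57, 3.01, 3.01, 3.01].

INTERFACE

Orientations are given as a unit quaternion [x, y, z, w].
In Python, from cell import * gives the robot as it stands.
- The arm moves only by the tool servo_tool, never from a script. Its argument "deltas" is a list of rows, each an object of numbers: "dx", "dy", "dz": the shift along the tool's x, y, z in m; "spin": the turn about the tool's z in degrees; "grip": the opening, from 0 (shut) to 1 (fully open). In form: [{"dx": .., "dy": .., "dz": .., "spin": .., "grip": ..}, ...]. A call has 1 to 20 rows; each row is the pose to reach, as a shift and turn from the pose commanded when the call began, along the tool's axes at that moment; what a row does not reach only later rows make up. A row lasts 1/12 s, in which the tool goes at most 41.7 mm and 7.16 degrees, less where a joint would pass 70% of its speed; a pose out of reach is approached as far as the arm can. A call with a gripper value outside its range is refused whole. The fingers move at their own pace and stop on an object; "squeeze" is the grip in N (left out, the last holds). Time passes only in rows, so rows that repeat a pose let the fingers close. It gives the time, the measured TCP pose, the force, the opening and the grip force at its end, in the units of the state.
- get_obs(): the state, without advancing time (a new reading comes with each control period).
- camera(name): name is "side" or "top" or "wrist"; returns a dict with "pixels" (420x560x3 uint8, red, green, blue), "depth" (420x560 float32, m along the optical axis (not along the pixel's ray), 0 where there is no reading), "camera_matrix" (3x3 intrinsics, pixels), "rvec" (rotation vector, rad) and "tvec" (3), from world to camera coordinates, as OpenCV has them; the wrist camera has in their place "mount" (4x4, takes a point from camera to tool coordinates, whose origin is the TCP and whose axes are the flange's). Camera axes: x right, y down, z forward; pixel columns grow to the right and rows downward; lengths in m; the calibration is good to about 2 mm. A picture is of the moment at which its call begins: read the wrist's pose just before it.
- close_job(): hands the job in; it is judged then, once.
The state is a dict: "time": time; "q": joint angles; "dq": joint speeds; "effort": joint torques, N m; "eef_pos": TCP position; "eef_rot": TCP orientation; "force": force on the tool from outside, world axes, zero at the start; "wrist_torque": the same for the moment, N m; "gripper_width": opening from 0.0 (shut) to 1.0 (fully open); "finger_force": force on a finger pad.
Only numpy, scipy, OpenCV 4.12 (cv2) and the standard library are available. Lean on these libraries where they do the work, as an engineer would, in place of code of your own. Each camera call takes 0.05 s, during which the arm holds its last target. There are 200 camera calls.

## Working session

There is one attempt and no reset: what is moved stays moved. The work goes in short steps, Python scripts to look and compute and a tool call to move; the robot and the scene stay as the last step left them, time stands still between calls to the robot, and variables do not carry over. Pictures are saved under pics/ and viewed, at most 10 in all, crops included, and the job is handed in when it is done.

Besides the shell and the picture viewer there is one more tool, called after ">>>" as name(argument=value, ...) on one line, values as JSON. servo_tool: Moves the arm, as the interface text tells. Its arguments: {"type":"object","properties":{"deltas":{"type":"array","items":{"type":"object","properties":{"dx":{"type":"number"},"dy":{"type":"number"},"dz":{"type":"number"},"spin":{"type":"number"},"grip":{"type":"number"}}}},"squeeze":{"type":"number"}},"required":["deltas"]}

```bash
mkdir -p pics; ls
cat > h.py <<'E'
from cell import *
import numpy as np, cv2
from scipy.spatial.transform import Rotation as R
def cam(n):
    o=get_obs(); c=camera(n); K=np.array(c["camera_matrix"])
    if n=="wrist":
        T=np.eye(4);T[:3,:3]=R.from_quat(o["eef_rot"]).as_matrix();T[:3,3]=o["eef_pos"]
        M=T@np.array(c["mount"])
    else:
        M=np.eye(4);M[:3,:3]=R.from_rotvec(np.ravel(c["rvec"])).as_matrix();M[:3,3]=np.ravel(c["tvec"]);M=np.linalg.inv(M)
    return c["pixels"],c["depth"],K,M
def pts(d,K,M):
    v,u=np.mgrid[:d.shape[0],:d.shape[1]]
    p=np.stack([(u-K[0,2])/K[0,0]*d,(v-K[1,2])/K[1,1]*d,d],-1)
    return p@M[:3,:3].T+M[:3,3]
def save(n,im): cv2.imwrite("pics/"+n,cv2.cvtColor(im,cv2.COLOR_RGB2BGR))
E
python3 - <<'E'
from h import *
o=get_obs(); print(o)
for n in("top","side"):
    p,d,K,M=cam(n); save(n+".png",p); np.savez(n+".npz",p=p,d=d,K=K,M=M); print(K[0,0],M.round(3))
E
```

```text
pics
{'time': 0.0, 'q': array([-1.37768343,  0.70711069, -0.02760961,  1.48496874,  0.02201285,
        0.95090041, -0.07551787]), 'dq': array([ 7.03012711e-04,  1.40223130e-03,  1.29665235e-04,  2.06365083e-05,
        4.62462946e-04, -3.14542297e-04,  1.15027560e-04]), 'effort': array([-4.94111555e-04, -8.83217812e+01,  1.23437069e+00, -2.36164373e+01,
        1.69000874e-02,  6.61662329e-03, -2.51577200e-05]), 'eef_pos': array([0.13376388, 0.55915866, 0.40423014]), 'eef_rot': array([ 1.17145056e-01,  9.93114667e-01, -5.40771829e-04, -3.88010940e-05]), 'force': array([-0.51026111, -1.02029381,  0.20141023]), 'wrist_torque': array([ 0.00369624,  0.01222323, -0.00179578]), 'finger_force': 0.0, 'gripper_width': 0.9970660406413656}
475.4448391683974 [[ 0.029 -0.995  0.091  0.469]
 [-1.    -0.028  0.006 -0.015]
 [-0.003 -0.092 -0.996  1.34 ]
 [ 0.     0.     0.     1.   ]]
441.36018983892717 [[ 0.703 -0.504  0.502 -0.114]
 [-0.712 -0.507  0.486 -0.695]
 [ 0.01  -0.699 -0.715  1.123]
 [ 0.     0.     0.     1.   ]]
```

View pics/top.png

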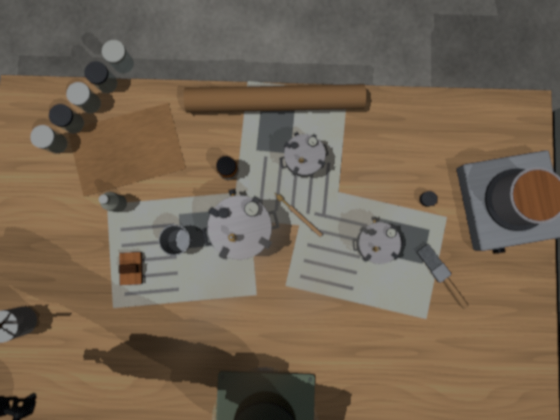

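View pics/side.png

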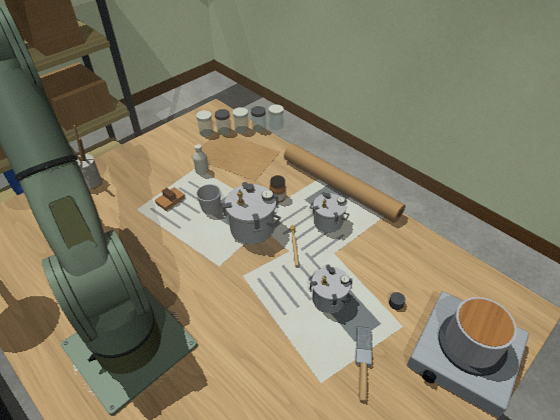

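The large pot is at about (238,227) in the top view, with its brass valve at about (232,237). In the side view it is at (250,212), valve at about (240,197). Next I measure from depth.

Run:
```python
from h import *
z=np.load("top.npz");P=pts(z["d"],z["K"],z["M"])
print("pot px",P[227,238],P[237,232])
for n in("top","side"):
    z=np.load(n+".npz");P=pts(z["d"],z["K"],z["M"])
    c0=P[227,238] if n=="top" else P0
    P0=c0
    r=np.hypot(P[...,0]-c0[0],P[...,1]-c0[1])
    lid=(r<.1)&(abs(P[...,2]-.130)<.004)
    (x,y),rad=cv2.minEnclosingCircle(P[lid][:,:2].astype(np.float32)*1000)
    print(n,"lid",x,y,rad,lid.sum())
    hi=(r<.07)&(P[...,2]>.142)
    k,l=cv2.connectedComponents(hi.astype(np.uint8))
    for i in range(1,k):
        q=P[l==i]
        print(n,len(q),q.mean(0).round(4),"max",q[q[:,2].argmax()].round(4), np.argwhere(l==i).mean(0).round(1))
print(P[205,208])
```

```text
pot px [0.52096259 0.08316543 0.13408574] [0.49411141 0.09269432 0.18503947]
top lid 521.4474487304688 77.42356872558594 85.43963623046875 2377
top 157 [0.5663 0.0513 0.1536] max [0.5725 0.0654 0.1616] [208.9 250.7]
top 94 [0.5574 0.1213 0.1475] max [0.5491 0.1177 0.1537] [211.9 222.9]
top 1 [0.5468 0.1365 0.1426] max [0.5468 0.1365 0.1426] [216. 217.]
top 50 [0.4946 0.0944 0.1721] max [0.4938 0.0967 0.1942] [236.9 231.8]
top 1 [0.4643 0.1182 0.1421] max [0.4643 0.1182 0.1421] [249. 223.]
side lid 521.21630859375 75.7416763305664 88.20417022705078 1002
side 46 [0.5572 0.1168 0.1469] max [0.5531 0.105  0.1508] [186.5 249.5]
side 62 [0.494  0.0895 0.1653] max [0.4935 0.0909 0.1953] [196.2 240. ]
side 79 [0.5641 0.0457 0.1532] max [0.553  0.0484 0.1584] [194.9 266.2]
side 1 [0.4613 0.1114 0.1428] max [0.4613 0.1114 0.1428] [203. 228.]
[0.45923395 0.22507974 0.05382981]
```

>>> servo_tool(deltas=[{"dx":-0.03,"dy":-0.024},{"dx":-0.06,"dy":-0.048},{"dx":-0.09,"dy":-0.072},{"dx":-0.12,"dy":-0.096},{"dx":-0.15,"dy":-0.12},{"dx":-0.18,"dy":-0.145},{"dx":-0.21,"dy":-0.17},{"dx":-0.24,"dy":-0.194},{"dx":-0.27,"dy":-0.218},{"dx":-0.3,"dy":-0.242},{"dx":-0.33,"dy":-0.266},{"dx":-0.36,"dy":-0.29},{"dx":-0.39,"dy":-0.314},{"dx":-0.42,"dy":-0.338},{"dx":-0.445,"dy":-0.359},{"dx":-0.459,"dy":-0.37},{"dx":-0.459,"dy":-0.37},{"dx":-0.459,"dy":-0.37},{"dx":-0.459,"dy":-0.37}])

```text
validation failed for argument at $.de...
```

Run:
```python
from h import *
o=get_obs(); print(o["time"],o["q"].round(3),o["eef_pos"],o["eef_rot"].round(4))
p,d,K,M=cam("wrist"); save("w1.png",p); np.savez("w1.npz",p=p,d=d,K=K,M=M)
print(K,M.round(3))
```

```text
0.1 [-1.378  0.707 -0.028  1.485  0.022  0.951 -0.075] [0.13375595 0.55916448 0.40429268] [ 1.171e-01  9.931e-01 -5.000e-04 -0.000e+00]
[[335.06300955   0.         275.7686043 ]
 [  0.         335.06300955 209.36025085]
 [  0.           0.           1.        ]] [[ 0.232  0.938  0.259  0.068]
 [ 0.973 -0.224 -0.063  0.575]
 [-0.001  0.266 -0.964  0.373]
 [ 0.     0.     0.     1.   ]]
```

View pics/w1.png

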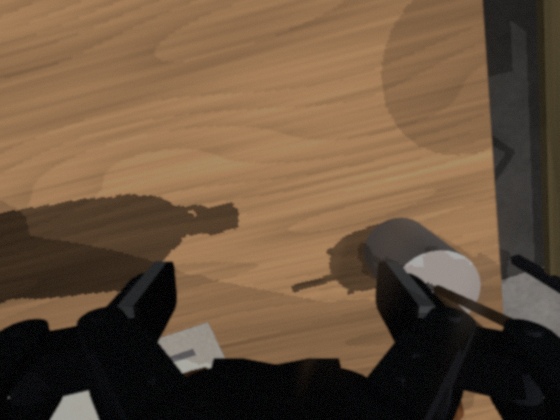

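The call was refused, so this picture is still of the start pose: only the table and a mug at about (430,270), with the fingers at (150,300) and (400,300). I'll retry with every field filled.

>>> servo_tool(deltas=[{"dx":-0.03,"dy":-0.024,"dz":0,"spin":0,"grip":1},{"dx":-0.06,"dy":-0.048,"dz":0,"spin":0,"grip":1},{"dx":-0.09,"dy":-0.072,"dz":0,"spin":0,"grip":1},{"dx":-0.12,"dy":-0.096,"dz":0,"spin":0,"grip":1},{"dx":-0.15,"dy":-0.12,"dz":0,"spin":0,"grip":1},{"dx":-0.18,"dy":-0.145,"dz":0,"spin":0,"grip":1},{"dx":-0.21,"dy":-0.17,"dz":0,"spin":0,"grip":1},{"dx":-0.24,"dy":-0.194,"dz":0,"spin":0,"grip":1},{"dx":-0.27,"dy":-0.218,"dz":0,"spin":0,"grip":1},{"dx":-0.3,"dy":-0.242,"dz":0,"spin":0,"grip":1},{"dx":-0.33,"dy":-0.266,"dz":0,"spin":0,"grip":1},{"dx":-0.36,"dy":-0.29,"dz":0,"spin":0,"grip":1},{"dx":-0.39,"dy":-0.314,"dz":0,"spin":0,"grip":1},{"dx":-0.42,"dy":-0.338,"dz":0,"spin":0,"grip":1},{"dx":-0.445,"dy":-0.359,"dz":0,"spin":0,"grip":1},{"dx":-0.459,"dy":-0.37,"dz":0,"spin":0,"grip":1},{"dx":-0.459,"dy":-0.37,"dz":0,"spin":0,"grip":1},{"dx":-0.459,"dy":-0.37,"dz":0,"spin":0,"grip":1},{"dx":-0.459,"dy":-0.37,"dz":0,"spin":0,"grip":1}], squeeze=40)

```text
time: 1.73
eef_pos: [0.4938, 0.0931, 0.4046]
eef_rot: [0.117, 0.993, 0.0, -0.0]
force: [0.2, 0.8, -0.0]
gripper_width: 1.0
finger_force: 0.0
```

Run:
```python
from h import *
o=get_obs(); print(o["time"],o["q"].round(3),o["eef_pos"])
p,d,K,M=cam("wrist"); save("w2.png",p); np.savez("w2.npz",p=p,d=d,K=K,M=M)
P=pts(d,K,M)
r=np.hypot(P[...,0]-.494,P[...,1]-.0925)
m=(r<.03)&(P[...,2]>.145)&(P[...,2]<.215)&(d>0)
for a in np.arange(.145,.21,.003):
    q=P[m&(P[...,2]>=a)&(P[...,2]<a+.003)]
    if len(q)>3: print(round(a,3),len(q),np.median(q,0).round(4),np.ptp(q[:,0]).round(4),np.ptp(q[:,1]).round(4))
```

```text
1.7333 [-0.175  0.6   -0.132  1.742  0.103  0.806  0.982] [0.49376463 0.09312822 0.40463128]
0.145 17 [0.4882 0.0951 0.1466] 0.0044 0.0086
0.148 8 [0.4886 0.0967 0.1487] 0.0029 0.0066
0.151 11 [0.4882 0.0959 0.153 ] 0.0036 0.0085
0.154 11 [0.4875 0.0952 0.1551] 0.0013 0.006
0.157 4 [0.4876 0.0959 0.1573] 0.0025 0.0063
0.166 26 [0.4857 0.0943 0.168 ] 0.0085 0.0165
0.169 38 [0.4861 0.0961 0.1703] 0.0109 0.0164
0.172 46 [0.4877 0.0961 0.1736] 0.0133 0.0169
0.175 349 [0.4909 0.0956 0.177 ] 0.017 0.0168
0.178 45 [0.4903 0.0942 0.1783] 0.0119 0.0146
0.181 17 [0.4903 0.0947 0.1823] 0.0026 0.0052
0.184 19 [0.4904 0.0946 0.1857] 0.0028 0.0061
0.187 28 [0.491  0.0947 0.1892] 0.0065 0.0059
0.19 75 [0.4925 0.0941 0.1909] 0.0058 0.0059
```

View pics/w2.png

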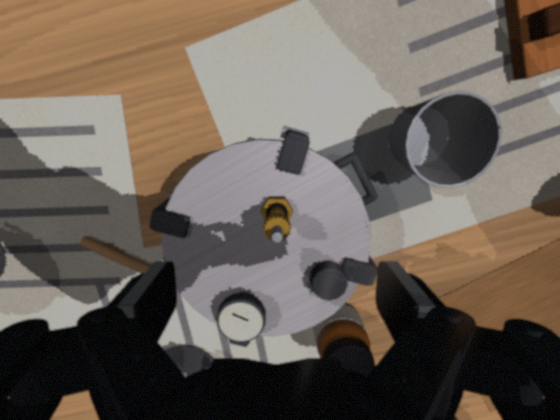

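The wrist view shows the valve below the tool, with the nut at about (277,212) and the pin tip at (277,237). Measured positions:
- Axis: about (0.4935, 0.0945)
- Nut middle: z about 0.171
- Pin tip: z about 0.191

Next I wind the wrist clockwise, so one grasp can cover the whole turn, and look from the other side.

>>> servo_tool(deltas=[{"dx":0,"dy":0,"dz":0,"spin":7,"grip":1},{"dx":0,"dy":0,"dz":0,"spin":14,"grip":1},{"dx":0,"dy":0,"dz":0,"spin":21,"grip":1},{"dx":0,"dy":0,"dz":0,"spin":28,"grip":1},{"dx":0,"dy":0,"dz":0,"spin":35,"grip":1},{"dx":0,"dy":0,"dz":0,"spin":42,"grip":1},{"dx":0,"dy":0,"dz":0,"spin":49,"grip":1},{"dx":0,"dy":0,"dz":0,"spin":56,"grip":1},{"dx":0,"dy":0,"dz":0,"spin":63,"grip":1},{"dx":0,"dy":0,"dz":0,"spin":70,"grip":1},{"dx":0,"dy":0,"dz":0,"spin":77,"grip":1},{"dx":0,"dy":0,"dz":0,"spin":84,"grip":1},{"dx":0,"dy":0,"dz":0,"spin":91,"grip":1},{"dx":0,"dy":0,"dz":0,"spin":98,"grip":1},{"dx":0,"dy":0,"dz":0,"spin":105,"grip":1},{"dx":0,"dy":0,"dz":0,"spin":112,"grip":1},{"dx":0,"dy":0,"dz":0,"spin":119,"grip":1},{"dx":0,"dy":0,"dz":0,"spin":126,"grip":1},{"dx":0,"dy":0,"dz":0,"spin":130,"grip":1},{"dx":0,"dy":0,"dz":0,"spin":130,"grip":1}])

```text
time: 3.45
eef_pos: [0.4937, 0.0936, 0.4047]
eef_rot: [0.95, 0.313, -0.0, -0.0]
force: [-0.2, 0.2, -0.6]
gripper_width: 0.998
finger_force: 0.0
```

```bash
cat > v.py <<'E'
from h import *
o=get_obs(); Rm=R.from_quat(o["eef_rot"]).as_matrix()
print(o["time"],o["q"].round(3),o["eef_pos"].round(4),Rm.round(3).tolist())
p,d,K,M=cam("wrist"); P=pts(d,K,M)
r=np.hypot(P[...,0]-.4935,P[...,1]-.0945)
m=(r<.013)&(P[...,2]>.145)&(P[...,2]<.215)&(d>0)
for a in np.arange(.163,.21,.003):
    q=P[m&(P[...,2]>=a)&(P[...,2]<a+.003)]
    if len(q)>3: print(round(a,3),len(q),np.median(q,0).round(4),q.min(0).round(4),q.max(0).round(4))
q=P[m&(P[...,2]>P[m][:,2].max()-.0025)].mean(0); print("tip",q, "delta tool",(Rm.T@(q-o["eef_pos"])).round(4))
E
python3 v.py
```

```text
3.45 [-0.561  0.666  0.575  1.754 -0.46   0.859 -0.712] [0.4937 0.0936 0.4047] [[0.805, 0.594, -0.0], [0.594, -0.805, -0.0], [-0.0, -0.0, -1.0]]
0.166 27 [0.4997 0.0988 0.168 ] [0.4906 0.0894 0.1666] [0.5016 0.1028 0.1688]
0.169 46 [0.4984 0.0997 0.1709] [0.4879 0.0873 0.169 ] [0.5013 0.1029 0.172 ]
0.172 32 [0.4983 0.0991 0.1739] [0.4884 0.0867 0.1721] [0.5014 0.1029 0.1749]
0.175 350 [0.4952 0.0965 0.177 ] [0.4844 0.0859 0.175 ] [0.5012 0.1028 0.178 ]
0.178 50 [0.4949 0.096  0.1784] [0.486  0.0878 0.178 ] [0.5002 0.1016 0.1809]
0.181 15 [0.4952 0.0964 0.1827] [0.4925 0.0925 0.1813] [0.4962 0.0976 0.184 ]
0.184 19 [0.4949 0.0961 0.1857] [0.4911 0.0928 0.1845] [0.4961 0.0975 0.1864]
0.187 28 [0.4946 0.0959 0.1894] [0.49   0.0921 0.1871] [0.4961 0.0974 0.19  ]
0.19 75 [0.493  0.0944 0.1908] [0.49   0.0913 0.19  ] [0.4962 0.0973 0.1928]
tip [0.49308434 0.09432557 0.19104298] delta tool [-0.     -0.0009  0.2136]
```

>>> servo_tool(deltas=[{"dx":0,"dy":-0.001,"dz":0.01,"spin":0,"grip":1},{"dx":0,"dy":-0.001,"dz":0.025,"spin":0,"grip":1},{"dx":0,"dy":-0.001,"dz":0.04,"spin":0,"grip":1},{"dx":0,"dy":-0.001,"dz":0.055,"spin":0,"grip":0.8},{"dx":0,"dy":-0.001,"dz":0.065,"spin":0,"grip":0.6},{"dx":0,"dy":-0.001,"dz":0.072,"spin":0,"grip":0.5},{"dx":0,"dy":-0.001,"dz":0.077,"spin":0,"grip":0.5},{"dx":0,"dy":-0.001,"dz":0.077,"spin":0,"grip":0.4},{"dx":0,"dy":-0.001,"dz":0.077,"spin":0,"grip":0.35},{"dx":0,"dy":-0.001,"dz":0.077,"spin":0,"grip":0.35}], squeeze=30)

```text
time: 4.33
eef_pos: [0.4935, 0.0934, 0.3282]
eef_rot: [0.949, 0.314, 0.0, 0.0]
force: [-0.2, 0.3, -0.1]
gripper_width: 0.35
finger_force: 0.0
```

```bash
python3 v.py
python3 - <<'E'
from h import *
p,d,K,M=cam("wrist"); save("w3.png",p)
E
```

```text
4.3333 [-0.506  0.77   0.478  1.852 -0.554  0.654 -0.627] [0.4935 0.0934 0.3282] [[0.803, 0.596, 0.001], [0.596, -0.803, 0.0], [0.001, 0.0, -1.0]]
0.163 5 [0.4994 0.0979 0.1658] [0.4933 0.0919 0.1654] [0.5007 0.1018 0.166 ]
0.166 106 [0.4997 0.0989 0.1676] [0.4899 0.0873 0.1661] [0.5015 0.103  0.169 ]
0.169 122 [0.4995 0.0992 0.1707] [0.4901 0.0893 0.169 ] [0.5016 0.1029 0.172 ]
0.172 153 [0.4985 0.0984 0.1737] [0.4862 0.0855 0.172 ] [0.5016 0.1031 0.175 ]
0.175 839 [0.4953 0.0965 0.177 ] [0.4846 0.0856 0.175 ] [0.5015 0.103  0.178 ]
0.178 100 [0.4951 0.0965 0.1787] [0.4862 0.0875 0.178 ] [0.5005 0.1009 0.1809]
0.181 64 [0.4954 0.0957 0.1824] [0.492  0.0926 0.1811] [0.4963 0.0976 0.1839]
0.184 71 [0.4953 0.0961 0.1854] [0.4906 0.0917 0.184 ] [0.4964 0.0976 0.1869]
0.187 92 [0.4951 0.0958 0.189 ] [0.4899 0.0913 0.1871] [0.4962 0.0977 0.19  ]
0.19 199 [0.4933 0.0946 0.1909] [0.49   0.0914 0.19  ] [0.4963 0.0976 0.1925]
tip [0.49321412 0.09450491 0.19090232] delta tool [ 0.0003 -0.0011  0.1373]
```

View pics/w3.png

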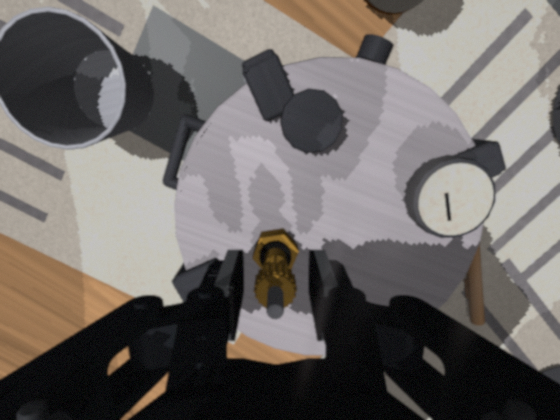

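Close up, the pads at columns 243 and 310 straddle the nut, centred at about (275,287), so it is well centred. I'll close on it.

>>> servo_tool(deltas=[{"dx":0,"dy":0,"dz":0,"spin":0,"grip":0.3},{"dx":0,"dy":0,"dz":0,"spin":0,"grip":0.25},{"dx":0,"dy":0,"dz":0,"spin":0,"grip":0.2},{"dx":0,"dy":0,"dz":0,"spin":0,"grip":0.15},{"dx":0,"dy":0,"dz":0,"spin":0,"grip":0.1},{"dx":0,"dy":0,"dz":0,"spin":0,"grip":0.1}], squeeze=30)

```text
time: 4.93
eef_pos: [0.4935, 0.0934, 0.3277]
eef_rot: [0.95, 0.314, 0.0, 0.0]
force: [-0.6, -0.3, 2.8]
gripper_width: 0.172
finger_force: 29.2
```

>>> servo_tool(deltas=[{"dx":0,"dy":0,"dz":-0.0002,"spin":-5,"grip":0.1},{"dx":0,"dy":0,"dz":-0.0003,"spin":-10,"grip":0.1},{"dx":0,"dy":0,"dz":-0.0005,"spin":-15,"grip":0.1},{"dx":0,"dy":0,"dz":-0.0006,"spin":-20,"grip":0.1},{"dx":0,"dy":0,"dz":-0.0008,"spin":-25,"grip":0.1},{"dx":0,"dy":0,"dz":-0.0009,"spin":-30,"grip":0.1},{"dx":0,"dy":0,"dz":-0.0011,"spin":-35,"grip":0.1},{"dx":0,"dy":0,"dz":-0.0013,"spin":-40,"grip":0.1},{"dx":0,"dy":0,"dz":-0.0014,"spin":-45,"grip":0.1},{"dx":0,"dy":0,"dz":-0.0016,"spin":-50,"grip":0.1},{"dx":0,"dy":0,"dz":-0.0017,"spin":-55,"grip":0.1},{"dx":0,"dy":0,"dz":-0.0019,"spin":-60,"grip":0.1}])

```text
time: 5.93
eef_pos: [0.4935, 0.0933, 0.3297]
eef_rot: [0.664, 0.748, 0.0, 0.0]
force: [0.0, 0.5, 1.9]
gripper_width: 0.164
finger_force: 29.2
```

```bash
python3 v.py; python3 -c "
from h import *
o=get_obs();print(o['force'],o['wrist_torque'])"
```

```text
5.9333 [-0.348  0.723  0.176  1.845 -0.209  0.591  0.077] [0.4935 0.0933 0.3297] [[-0.118, 0.993, 0.0], [0.993, 0.118, -0.0], [-0.0, 0.0, -1.0]]
0.163 13 [0.4994 0.1052 0.1636] [0.4854 0.0962 0.163 ] [0.5    0.1058 0.1659]
0.166 54 [0.4933 0.1015 0.1683] [0.4843 0.0981 0.1662] [0.5002 0.1057 0.169 ]
0.169 142 [0.4928 0.1013 0.1706] [0.4841 0.097  0.169 ] [0.5   0.106 0.172]
0.172 137 [0.4926 0.1012 0.1737] [0.4843 0.0843 0.172 ] [0.5013 0.1058 0.1749]
0.175 221 [0.4922 0.1008 0.1772] [0.4844 0.0839 0.175 ] [0.5013 0.1058 0.178 ]
0.178 801 [0.4924 0.0966 0.1789] [0.4847 0.0869 0.178 ] [0.5008 0.1057 0.181 ]
0.181 113 [0.4928 0.0963 0.1821] [0.4843 0.0833 0.181 ] [0.5014 0.1058 0.184 ]
0.184 148 [0.4933 0.0969 0.1856] [0.4842 0.0927 0.184 ] [0.5007 0.1058 0.187 ]
0.187 155 [0.4924 0.0959 0.1887] [0.4843 0.0837 0.1871] [0.5014 0.1058 0.19  ]
0.19 589 [0.4935 0.0952 0.1921] [0.4823 0.084  0.19  ] [0.5028 0.106  0.193 ]
0.193 241 [0.4862 0.0956 0.1934] [0.4825 0.0837 0.193 ] [0.5029 0.1062 0.196 ]
0.196 62 [0.4929 0.093  0.1969] [0.4828 0.0854 0.196 ] [0.5026 0.1019 0.1989]
0.199 176 [0.5011 0.0941 0.2009] [0.4831 0.0857 0.199 ] [0.5035 0.1023 0.202 ]
0.202 160 [0.5008 0.0905 0.2027] [0.4829 0.085  0.202 ] [0.5038 0.105  0.205 ]
0.205 20 [0.5028 0.0868 0.2059] [0.4843 0.0847 0.2051] [0.5034 0.0883 0.2078]
0.208 18 [0.5006 0.1027 0.2094] [0.483  0.0998 0.2084] [0.5009 0.1052 0.2108]
tip [0.49608828 0.10439021 0.21459379] delta tool [0.0107 0.0038 0.1151]
[ 0.82644376 -1.07099117  1.22318902] [ 0.08604982 -0.01896419 -0.03260248]
```

The nut top rose to about 0.179, so it is turning. I'll continue.

>>> servo_tool(deltas=[{"dx":0,"dy":0,"dz":-0.0002,"spin":-5,"grip":0.1},{"dx":0,"dy":0,"dz":-0.0003,"spin":-10,"grip":0.1},{"dx":0,"dy":0,"dz":-0.0005,"spin":-15,"grip":0.1},{"dx":0,"dy":0,"dz":-0.0006,"spin":-20,"grip":0.1},{"dx":0,"dy":0,"dz":-0.0008,"spin":-25,"grip":0.1},{"dx":0,"dy":0,"dz":-0.0009,"spin":-30,"grip":0.1},{"dx":0,"dy":0,"dz":-0.0011,"spin":-35,"grip":0.1},{"dx":0,"dy":0,"dz":-0.0013,"spin":-40,"grip":0.1},{"dx":0,"dy":0,"dz":-0.0014,"spin":-45,"grip":0.1},{"dx":0,"dy":0,"dz":-0.0016,"spin":-50,"grip":0.1},{"dx":0,"dy":0,"dz":-0.0017,"spin":-55,"grip":0.1},{"dx":0,"dy":0,"dz":-0.0019,"spin":-60,"grip":0.1},{"dx":0,"dy":0,"dz":-0.002,"spin":-65,"grip":0.1},{"dx":0,"dy":0,"dz":-0.0022,"spin":-70,"grip":0.1}])

```text
time: 7.15
eef_pos: [0.4935, 0.0934, 0.3318]
eef_rot: [0.116, 0.993, -0.0, 0.0]
force: [0.5, -0.6, 2.7]
gripper_width: 0.169
finger_force: 29.2
```

```bash
python3 -c "
from h import *
o=get_obs();print(o['q'].round(3),o['force'],o['wrist_torque'])"
```

```text
[-0.152  0.711 -0.177  1.837  0.202  0.611  0.885] [ 0.54041506 -0.58897318  2.67293419] [ 0.16560095 -0.09047036 -0.05215158]
```

>>> servo_tool(deltas=[{"dx":0,"dy":0,"dz":-0.0002,"spin":-5,"grip":0.1},{"dx":0,"dy":0,"dz":-0.0003,"spin":-10,"grip":0.1},{"dx":0,"dy":0,"dz":-0.0005,"spin":-15,"grip":0.1},{"dx":0,"dy":0,"dz":-0.0006,"spin":-20,"grip":0.1},{"dx":0,"dy":0,"dz":-0.0008,"spin":-25,"grip":0.1},{"dx":0,"dy":0,"dz":-0.0009,"spin":-30,"grip":0.1},{"dx":0,"dy":0,"dz":-0.001,"spin":-34,"grip":0.1},{"dx":0,"dy":0,"dz":-0.001,"spin":-38,"grip":0.1},{"dx":0,"dy":0,"dz":-0.001,"spin":-42,"grip":0.1}])

```text
time: 7.9
eef_pos: [0.4935, 0.0934, 0.3328]
eef_rot: [-0.247, 0.969, 0.0, -0.0]
force: [-0.1, 0.7, 3.5]
gripper_width: 0.171
finger_force: 29.3
```

```bash
python3 -c "
from h import *
o=get_obs();print(o['q'].round(3),o['force'],o['wrist_torque'],o['effort'][6])"
```

```text
[-0.033  0.728 -0.394  1.832  0.425  0.666  1.394] [-0.07693676  0.72613651  3.5027841 ] [ 0.1569544  -0.06037816 -0.35886291] -1.6626158729195595
```

>>> servo_tool(deltas=[{"dx":0,"dy":0,"dz":0,"spin":-3,"grip":0.1},{"dx":0,"dy":0,"dz":0,"spin":-6,"grip":0.1},{"dx":0,"dy":0,"dz":0,"spin":-8,"grip":0.1},{"dx":0,"dy":0,"dz":0,"spin":-8,"grip":0.1}])

```text
time: 8.23
eef_pos: [0.4936, 0.0933, 0.3328]
eef_rot: [-0.313, 0.95, 0.0, -0.0]
force: [0.5, 1.4, 3.2]
gripper_width: 0.171
finger_force: 29.4
```

```bash
python3 -c "
from h import *
o=get_obs();print(o['q'].round(3),o['force'],o['wrist_torque'],o['effort'][6])"
```

```text
[-0.011  0.733 -0.435  1.831  0.465  0.68   1.494] [0.53470575 1.43594033 3.1835738 ] [ 0.18787109 -0.13771056 -0.02824373] 1.1219480261206627
```

>>> servo_tool(deltas=[{"dx":0,"dy":0,"dz":0,"spin":-4,"grip":0.1},{"dx":0,"dy":0,"dz":0,"spin":-8,"grip":0.1},{"dx":0,"dy":0,"dz":0,"spin":-12,"grip":0.1},{"dx":0,"dy":0,"dz":0,"spin":-12,"grip":0.1}])

```text
time: 8.57
eef_pos: [0.4935, 0.0934, 0.3327]
eef_rot: [-0.411, 0.911, 0.0, -0.0]
force: [0.5, 1.1, 1.2]
gripper_width: 0.17
finger_force: 29.3
```

```bash
python3 -c "
from h import *
o=get_obs();print(o['q'].round(3),o['force'],o['wrist_torque'],o['effort'][6])"
```

```text
[ 0.022  0.743 -0.497  1.83   0.522  0.702  1.648] [0.51097191 1.12595106 1.22798754] [ 0.33982127 -0.11311177 -0.0075835 ] 1.928006038069725
```

>>> servo_tool(deltas=[{"dx":0,"dy":0,"dz":0,"spin":0,"grip":0.25},{"dx":0,"dy":0,"dz":0,"spin":0,"grip":0.35},{"dx":0,"dy":0,"dz":0,"spin":0,"grip":0.45},{"dx":0,"dy":0,"dz":0,"spin":0,"grip":0.45},{"dx":0,"dy":0,"dz":-0.02,"spin":0,"grip":0.45},{"dx":0,"dy":0,"dz":-0.04,"spin":0,"grip":0.45},{"dx":0,"dy":0,"dz":-0.06,"spin":0,"grip":0.6},{"dx":0,"dy":0,"dz":-0.06,"spin":0,"grip":0.6},{"dx":0,"dy":0,"dz":-0.06,"spin":0,"grip":0.6}])

```text
time: 9.32
eef_pos: [0.4935, 0.0933, 0.3933]
eef_rot: [-0.411, 0.912, -0.0, 0.001]
force: [0.7, 0.8, -0.9]
gripper_width: 0.6
finger_force: 0.0
```

```bash
python3 v.py
```

```text
9.3167 [ 0.06   0.657 -0.559  1.753  0.443  0.858  1.717] [0.4935 0.0933 0.3933] [[-0.663, -0.749, 0.001], [-0.749, 0.663, -0.0], [-0.001, -0.001, -1.0]]
0.163 4 [0.489  0.0902 0.1633] [0.4874 0.0889 0.1631] [0.4912 0.0922 0.1643]
0.169 10 [0.487  0.0897 0.1716] [0.4848 0.0862 0.1705] [0.4959 0.0935 0.172 ]
0.172 37 [0.4896 0.0873 0.1733] [0.4844 0.0856 0.172 ] [0.4987 0.0962 0.1749]
0.175 49 [0.4879 0.0884 0.1767] [0.4844 0.0856 0.175 ] [0.5002 0.1011 0.1779]
0.178 74 [0.4878 0.0898 0.18  ] [0.4842 0.0854 0.178 ] [0.5013 0.1027 0.181 ]
0.181 446 [0.4916 0.0925 0.1823] [0.4843 0.0856 0.181 ] [0.5012 0.1023 0.1839]
0.184 19 [0.4913 0.0918 0.1855] [0.4897 0.091  0.184 ] [0.495  0.0961 0.187 ]
0.187 36 [0.492  0.093  0.1892] [0.4899 0.0909 0.1872] [0.4962 0.0973 0.19  ]
0.19 85 [0.4929 0.0938 0.1906] [0.49   0.0908 0.19  ] [0.4961 0.0969 0.192 ]
tip [0.49290657 0.0939442  0.19069165] delta tool [1.000e-04 1.000e-03 2.026e-01]
```

The nut top is now at 0.1825 and the pin stands about 8 mm proud, so the nut is at its end stop and free. I'll shut the fingers and approach the pin tip.

>>> servo_tool(deltas=[{"dx":0,"dy":0.001,"dz":0,"spin":0,"grip":0.3},{"dx":0,"dy":0.001,"dz":0,"spin":0,"grip":0},{"dx":0,"dy":0.001,"dz":0,"spin":0,"grip":0},{"dx":0,"dy":0.001,"dz":0,"spin":0,"grip":0},{"dx":0,"dy":0.001,"dz":0.005,"spin":0,"grip":0},{"dx":0,"dy":0.001,"dz":0.012,"spin":0,"grip":0},{"dx":0,"dy":0.001,"dz":0.018,"spin":0,"grip":0},{"dx":0,"dy":0.001,"dz":0.022,"spin":0,"grip":0},{"dx":0,"dy":0.001,"dz":0.024,"spin":0,"grip":0},{"dx":0,"dy":0.001,"dz":0.025,"spin":0,"grip":0},{"dx":0,"dy":0.001,"dz":0.025,"spin":0,"grip":0}])

```text
time: 10.28
eef_pos: [0.4928, 0.0941, 0.3676]
eef_rot: [-0.411, 0.912, 0.0, -0.0]
force: [0.5, -0.0, 0.8]
gripper_width: 0.004
finger_force: 0.0
```

Run:
```python
from h import *
print(get_obs()["force"],get_obs()["eef_pos"])
p,d,K,M=cam("wrist"); save("w4.png",p)
```

```text
[ 0.52643717 -0.0035586   0.84414662] [0.49275672 0.09406948 0.36763306]
```

View pics/w4.png

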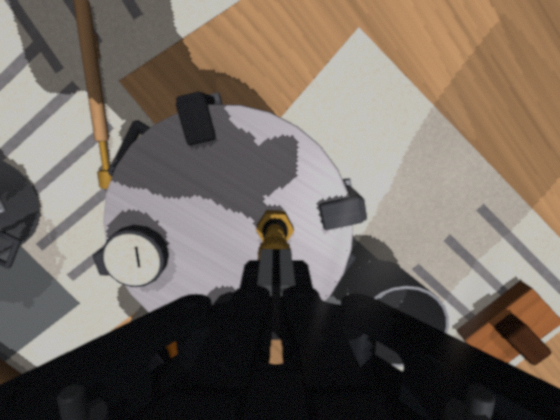

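The shut fingertips at about (276,255) sit right over the valve at (275,230). I'll press down in small steps.

>>> servo_tool(deltas=[{"dx":0,"dy":0,"dz":0.001,"spin":0,"grip":0},{"dx":0,"dy":0,"dz":0.002,"spin":0,"grip":0},{"dx":0,"dy":0,"dz":0.003,"spin":0,"grip":0},{"dx":0,"dy":0,"dz":0.0035,"spin":0,"grip":0},{"dx":0,"dy":0,"dz":0.004,"spin":0,"grip":0},{"dx":0,"dy":0,"dz":0.0045,"spin":0,"grip":0},{"dx":0,"dy":0,"dz":0.005,"spin":0,"grip":0},{"dx":0,"dy":0,"dz":0.005,"spin":0,"grip":0}])

```text
time: 11.0
eef_pos: [0.4928, 0.0941, 0.3628]
eef_rot: [-0.411, 0.912, -0.0, 0.0]
force: [0.4, -0.6, 4.5]
gripper_width: -0.001
finger_force: 2.5
```

>>> servo_tool(deltas=[{"dx":0,"dy":0,"dz":0.0005,"spin":0,"grip":0},{"dx":0,"dy":0,"dz":0.001,"spin":0,"grip":0},{"dx":0,"dy":0,"dz":0.0015,"spin":0,"grip":0},{"dx":0,"dy":0,"dz":0.002,"spin":0,"grip":0},{"dx":0,"dy":0,"dz":0.0025,"spin":0,"grip":0},{"dx":0,"dy":0,"dz":0.003,"spin":0,"grip":0},{"dx":0,"dy":0,"dz":0.003,"spin":0,"grip":0}])

```text
time: 11.58
eef_pos: [0.4928, 0.0941, 0.36]
eef_rot: [-0.411, 0.912, -0.0, 0.0]
force: [-0.3, -0.4, 8.6]
gripper_width: 0.003
finger_force: 4.2
```

```bash
python3 -c "
from h import *
o=get_obs();print(o['eef_pos'],o['force'])
camera('wrist');o=get_obs();print(o['eef_pos'],o['force'])"
```

```text
[0.49281117 0.0940963  0.3599938 ] [-0.31038211 -0.39708421  8.60164024]
[0.49280923 0.0941128  0.36003399] [-0.44986762 -0.17331763  8.0778791 ]
```

>>> servo_tool(deltas=[{"dx":0,"dy":0,"dz":0.0004,"spin":0,"grip":0},{"dx":0,"dy":0,"dz":0.0008,"spin":0,"grip":0},{"dx":0,"dy":0,"dz":0.0012,"spin":0,"grip":0},{"dx":0,"dy":0,"dz":0.0012,"spin":0,"grip":0},{"dx":0,"dy":0,"dz":0.0012,"spin":0,"grip":0}])

```text
time: 12.05
eef_pos: [0.4928, 0.0941, 0.3589]
eef_rot: [-0.411, 0.912, -0.0, 0.0]
force: [-0.9, -0.3, 9.5]
gripper_width: 0.003
finger_force: 4.8
```

>>> servo_tool(deltas=[{"dx":0,"dy":0,"dz":0.0002,"spin":0,"grip":0},{"dx":0,"dy":0,"dz":0.0004,"spin":0,"grip":0},{"dx":0,"dy":0,"dz":0.0004,"spin":0,"grip":0},{"dx":0,"dy":0,"dz":0.0004,"spin":0,"grip":0},{"dx":0,"dy":0,"dz":0.0004,"spin":0,"grip":0},{"dx":0,"dy":0,"dz":0.0004,"spin":0,"grip":0},{"dx":0,"dy":0,"dz":0.0004,"spin":0,"grip":0},{"dx":0,"dy":0,"dz":0.0004,"spin":0,"grip":0},{"dx":0,"dy":0,"dz":0.0004,"spin":0,"grip":0},{"dx":0,"dy":0,"dz":0.0004,"spin":0,"grip":0},{"dx":0,"dy":0,"dz":0.0004,"spin":0,"grip":0},{"dx":0,"dy":0,"dz":0.0004,"spin":0,"grip":0},{"dx":0,"dy":0,"dz":0.0004,"spin":0,"grip":0},{"dx":0,"dy":0,"dz":0.0004,"spin":0,"grip":0}])

```text
time: 13.22
eef_pos: [0.4929, 0.0941, 0.3586]
eef_rot: [-0.411, 0.912, -0.0, 0.0]
force: [-1.0, -1.2, 12.3]
gripper_width: 0.001
finger_force: 5.7
```

>>> servo_tool(deltas=[{"dx":0,"dy":0,"dz":0,"spin":0,"grip":0},{"dx":0,"dy":0,"dz":0,"spin":0,"grip":0},{"dx":0,"dy":0,"dz":0,"spin":0,"grip":0},{"dx":0,"dy":0,"dz":0,"spin":0,"grip":0},{"dx":0,"dy":0,"dz":0,"spin":0,"grip":0},{"dx":0,"dy":0,"dz":0,"spin":0,"grip":0},{"dx":0,"dy":0,"dz":0,"spin":0,"grip":0},{"dx":0,"dy":0,"dz":0,"spin":0,"grip":0},{"dx":0,"dy":0,"dz":0,"spin":0,"grip":0},{"dx":0,"dy":0,"dz":0,"spin":0,"grip":0},{"dx":0,"dy":0,"dz":0,"spin":0,"grip":0},{"dx":0,"dy":0,"dz":0,"spin":0,"grip":0},{"dx":0,"dy":0,"dz":0,"spin":0,"grip":0},{"dx":0,"dy":0,"dz":0,"spin":0,"grip":0},{"dx":0,"dy":0,"dz":0,"spin":0,"grip":0},{"dx":0,"dy":0,"dz":0,"spin":0,"grip":0}])

```text
time: 14.55
eef_pos: [0.4929, 0.0941, 0.3586]
eef_rot: [-0.411, 0.912, -0.0, 0.0]
force: [0.3, -0.0, 11.8]
gripper_width: 0.002
finger_force: 5.7
```

>>> servo_tool(deltas=[{"dx":0,"dy":0,"dz":-0.002,"spin":0,"grip":0},{"dx":0,"dy":0,"dz":-0.004,"spin":0,"grip":0},{"dx":0,"dy":0,"dz":-0.006,"spin":0,"grip":0},{"dx":0,"dy":0,"dz":-0.009,"spin":0,"grip":0},{"dx":0,"dy":0,"dz":-0.015,"spin":0,"grip":0},{"dx":0,"dy":0,"dz":-0.03,"spin":0,"grip":0},{"dx":0,"dy":0,"dz":-0.045,"spin":0,"grip":0},{"dx":0,"dy":0,"dz":-0.05,"spin":0,"grip":0},{"dx":0,"dy":0,"dz":-0.05,"spin":0,"grip":0},{"dx":0,"dy":0,"dz":-0.05,"spin":0,"grip":0}])

```text
time: 15.38
eef_pos: [0.4927, 0.0939, 0.4079]
eef_rot: [-0.411, 0.912, -0.0, -0.0]
force: [-0.8, -0.2, -0.5]
gripper_width: 0.001
finger_force: 0.0
```

```bash
python3 v.py
```

```text
15.3833 [ 0.066  0.638 -0.572  1.733  0.425  0.897  1.732] [0.4927 0.0939 0.4079] [[-0.662, -0.749, -0.0], [-0.749, 0.662, -0.0], [0.0, -0.0, -1.0]]
0.169 8 [0.4911 0.0865 0.1715] [0.4851 0.0861 0.1706] [0.4952 0.0963 0.172 ]
0.172 31 [0.488  0.088  0.1736] [0.4846 0.0853 0.1721] [0.4983 0.0988 0.175 ]
0.175 39 [0.4878 0.0888 0.1765] [0.4845 0.0855 0.1751] [0.5014 0.1011 0.1779]
0.178 75 [0.4882 0.0903 0.1804] [0.4845 0.0855 0.1781] [0.5015 0.1019 0.181 ]
0.181 381 [0.4917 0.0927 0.1823] [0.4847 0.0859 0.181 ] [0.5011 0.1024 0.1839]
0.184 14 [0.4912 0.0923 0.1857] [0.4898 0.0909 0.1844] [0.498  0.0967 0.1863]
0.187 32 [0.4921 0.0922 0.1894] [0.4898 0.091  0.187 ] [0.4957 0.0961 0.19  ]
0.19 70 [0.4927 0.0941 0.1908] [0.49   0.0912 0.19  ] [0.4961 0.0968 0.1926]
tip [0.49282913 0.09411555 0.19100583] delta tool [-0.0003  0.      0.2169]
```

```bash
python3 -c "
from cell import *
print(close_job())"
```

```text
the job is handed in; nothing more can be done
None
```

The job is handed in, with no verdict returned: the nut was unscrewed to its end stop, and the pin was pressed to its stop (about 12 N) and held for over two seconds. It then sprang back up, with the nut still unscrewed and the stem straight as far as the wrist camera shows.

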